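Release the insert press table and slide it home

ROBOT

A 7-joint arm with a two-finger parallel gripper is mounted at the origin on the work surface. World frame = base frame: x ahead of the robot, y to its left, z up, the work surface at z = 0. Lengths are in mm, angles in rad, forces in N, time in s.
With the tool pointing down it reaches from about 425 to 925 mm from the base axis. Payload 6.8 kg.
Tool frame: the origin (TCP) lies midway between the tips of the shut fingers; the grasp point (between the pads) lies 19 mm behind it; z points along the fingers, y is the direction in which the jaws open and shut (so a half turn about z gives the same grasp; the last joint's range is limited). The gripper opens to 88 mm and grips with 3 to 60 N. Pads are 20 mm wide; open, the fingers measure 115 mm over their backs; the gripper's body (75 mm by 178 mm) begins 61 mm behind the grasp point.
Start: joints at [-1.309, 0.477, 0.022, 1.555, -0.011, 1.109, -0.083], TCP at [243.962, 629.389, 222.664] pointing down, gripper open.
Joint ranges: [-2.96, 2.96], [-0.34, 2.1], [-1.41, 1.46], [0.24, 2.44], [-1.37, 4.51], [0.17, 1.92], [-2.96, 2.96]. Speed limits (rad/s): [2.39, 2.39, 3.14, 3.14, 3.14, 3.14, 3.14].

INTERFACE

Orientations are given as a rotation vector (axis times angle).
In Python, from plant import env gives the robot as it stands.
- The arm moves only by the tool play_rows, never from a script. Its arguments are lists of equal length, an entry for each row: "fingers": the opening, from -1 (shut) to 1 (fully open); "travel": the shift along the tool's x, y, z in units of 25 mm (1.0 is 25 mm), a list of three; "twist": the turn about the tool's z in units of 10 degrees (1.0 is 10 degrees). A call has 1 to 20 rows; each row shifts and turns the commanded pose from where the row before left it, along the tool's axes as they then stand; what a row does not reach is not made up. A row lasts 1/8 s, in which the tool goes at most 62.5 mm and 10.7 degrees, less where a joint would pass 70% of its speed; a pose out of reach is approached as far as the arm can. A call with a number of a shift or a turn outside -1 to 1 is refused whole. A call with a gripper value outside its range is refused whole. The fingers move at their own pace and stop on an object; "grip_force" is the grip in N (left out, the last holds). Time passes only in rows, so rows that do not move let the fingers close. It gives the time, the measured TCP pose, the force and the opening at its end, in the units of the state.
- env.sense(): the state, without advancing time (a new reading comes with each control period).
- env.camera(name): name is "side" or "top" or "wrist"; returns a dict with "color" (400x640x3 uint8, blue, green, red), "z_map" (400x640 float32, mm along the optical axis (not along the pixel's ray), 0 where there is no reading), "fovy" (degrees; the focal length in pixels is half the picture's height over the tangent of half this angle, whatever the lens; pixels are square), "cx", "cy" (the principal point, pixels), "R" (3x3) and "t" (3): a world point X has camera coordinates R X + t. Camera axes: x right, y down, z forward; pixel columns grow to the right and rows downward; lengths in mm; the calibration is good to about 2 mm. The wrist camera is an equidistant fisheye: a pixel r from the principal point sees the ray r / f radians off the axis. A picture is of the moment at which its call begins.
- env.finish_job(): hands the job in, once; it reports no verdict.
Trained networks look in a picture, given as the dict that the camera call returned (one of the last four; its "shot" number tells which), for a name from the list of things; names that differ only in an ending like _2 or _b are one class to them, and where a whole thing is asked for, a point or a joint stands for the part that bears it (a point fixed in the world has none). Each returns a list of dicts, best first, with "conf" (0 to 1); they miss things now and then, are a little off and sometimes report something else, mostly with a low value. They report only what shows in the picture. A call takes as long as a camera call.
- env.search_frame(picture, label): "rect" ([left, top, right, bottom] in pixels, round what is visible of it).
- env.regions_of(picture, label): "pixels" (400x640 bool, what is visible of it) and "rect" ([left, top, right, bottom] in pixels, round what is visible of it).
The state is a dict: "clock": time; "joint_positions": joint angles; "dq": joint speeds; "tau": joint torques, N m; "position": TCP position; "tool_rot": TCP orientation; "force": force on the tool from outside, world axes, zero at the start; "moment": the same for the moment, N m; "grip_width": finger opening in mm.
Only numpy, scipy, OpenCV 4.12 (cv2) and the standard library are available. Lean on these libraries where they do the work, as an engineer would, in place of code of your own. Each camera call takes 0.05 s, during which the arm holds its last target.

TASK

The insert press is loaded: press its spring release bar down with a fingertip and, keeping the bar down, push the sliding table by its upright tab past the catch and on under the ram as far as it goes. Then take the hand away so that the bar springs up and locks the table there. Nothing is to be gripped or lifted: the printed housing rides along in its nest, and the other things on the bench stay where they are.

Things in the scene. Friction and masses are not known exactly. Their poses are not given: they have to be found in the camera images.
- press: Bench insert press, fixed. Grey base plate 310 x 330 x 16 mm. Origin on the bench under the sliding table's centre at the start; +x = the way the table slides (away from the robot, yaw within 0.4 rad), z up. Ram with brass tip (112 mm up) at x=80 mm, y=0, under a head that reaches from a column (318 mm high, at x=100, y=126 mm) to y=-27 mm, over 227 mm up. Bar and tab are on the -y side.
- shuttle (a joint): Travel of the sliding table along the press's +x, m: 0 = loading position (start; catch locks it, 3 mm play), 0.080 = hard end stop. About 3 N friction; stays where left. Table 160 x 150 mm, top 48 mm above the bench. The steel strip on its -y edge (y=-75..-87 mm, 38 to 46 mm up) has a notch in which the catch's nose stands; past 0.077 the nose springs up behind the strip's end.
- tab_face (a point): Middle of the rear (pushing) face of the table's upright push tab, 70 mm above the bench, axes as the press; moves with the table. The tab is an aluminium plate 10 mm thick that reaches out over the release bar: y=-51..-131 mm in the press frame, 54 to 86 mm above the bench. The face starts at x=-50, y=-113.5 mm in the press frame and is pushed towards +x.
- nest (a point): Centre of the nest on the sliding table's top, 48 mm above the bench, axes as the press; moves with the table. Four black fences 10 mm high hold the housing with 2 mm of play.
- catch (a joint): How far the spring catch with its release bar is pressed down, m: 0 = up, 0.012 = bottom stop. Spring about 4 N at the top, 8 N at the bottom. It blocks the table until its nose clears the strip at 0.008; press to about 0.010 and keep it there at least until the table has moved 30 mm. Released, it springs up once nothing is above nose or bar.
- release_bar: The catch's release bar beside the table: flat steel bar 117 x 34 x 6 mm, long way along the press's x, fine ribs across its robot-side end. Axes and origin as the press (drops with the catch). Its top, 50 mm above the bench when up, covers x=-105..12 mm, y=-96.5..-130.5 mm in the press frame: a fingertip on it behind the tab can slide along it with the table almost to the end stop.
- bar_top (a point): Point on the release bar's top surface 15 mm behind the push tab's rear face at the start (x = -65 mm, y = -113.5 mm in the press frame), 50 mm above the bench when up; drops with the bar.
- housing: Loose grey printed housing, an open tray 84 x 64 x 28 mm with a central boss on which a small brass insert stands, sitting in the nest. Origin under its centre.
- insert_cup: Loose small white bowl, 48 mm across, 28 mm high, on the press's base plate about 100 mm ahead of the release bar. Leave it.
- done_housing: Loose finished housing, the same tray, on the bench on the press's +y side. Leave it.
- screwdriver: Loose screwdriver, 170 mm, lying on the bench about 70 mm out from the press's -y edge. Leave it.
- insert_jar: Loose jar, 52 mm across, 75 mm high, on the bench on the +y side of the press. Leave it.
- tape_roll: Loose roll of tape lying flat, 90 mm across, 24 mm high, on the bench on the -y side. Leave it.
- glue_stick: Loose upright white tube, 28 mm across, 85 mm high, on the bench on the +y side of the press. Leave it.

How it is judged:
By the outcome, as a careful person would: the job done as asked, in the order asked, and still so for the second after the job is handed in, with the robot touching nothing.
It also fails if it takes over 35 s, if anything falls off the work surface, if the arm or the gripper's body presses on something with over 40 N, if the wrist force passes 120 N, or if a joint passes its speed limit or range.

## Working session

There is one attempt and no reset: what is moved stays moved. The work goes in short steps, Python scripts to look and compute and a tool call to move; the robot and the scene stay as the last step left them, time stands still between calls to the robot, and variables do not carry over. Pictures are saved under pics/ and viewed, and the job is handed in when it is done.

Besides the shell and the picture viewer there is one more tool, called after "Call:" by a JSON object that holds its "method" and its "body". play_rows: Moves the arm, as the interface text tells. Its arguments: {"type":"object","properties":{"fingers":{"type":"array","items":{"type":"number"}},"travel":{"type":"array","items":{"type":"array","items":{"type":"number","minimum":-1,"maximum":1}}},"twist":{"type":"array","items":{"type":"number","minimum":-1,"maximum":1}},"grip_force":{"type":"number"}},"required":["fingers","travel","twist"]}

```bash
mkdir -p pics; ls; cat > h.py <<'E'
import numpy as np, cv2
from plant import env
def f_of(p): return 200/np.tan(np.radians(p["fovy"])/2)
def world(p,u,v,z=None):
    f=f_of(p); z=p["z_map"][int(v),int(u)] if z is None else z
    c=np.array([(u-p["cx"])/f*z,(v-p["cy"])/f*z,z]); return np.array(p["R"]).T@(c-np.array(p["t"]))
def cloud(p):
    f=f_of(p); v,u=np.mgrid[0:400,0:640]; z=p["z_map"]
    c=np.stack([(u-p["cx"])/f*z,(v-p["cy"])/f*z,z],-1)
    return (c-np.array(p["t"]).reshape(3))@np.array(p["R"])
def proj(p,X):
    c=np.array(p["R"])@X+np.array(p["t"]).reshape(3); f=f_of(p)
    return np.array([c[0]/c[2]*f+p["cx"],c[1]/c[2]*f+p["cy"]])
E
python3 - <<'E'
from h import *
import pickle
s=env.sense(); print({k:np.round(v,3) for k,v in s.items()})
for n in ["side","top","wrist"]:
    p=env.camera(n); cv2.imwrite(f"pics/{n}0.png",p["color"]); pickle.dump(p,open(f"{n}0.pkl","wb"))
    print(n,p["fovy"],np.round(-np.array(p["R"]).T@np.array(p["t"]).reshape(3)))
    for l in ["release_bar","tab_face","shuttle","press","insert_cup","screwdriver","tape_roll"]:
        print(l,[(np.round(d["rect"]).tolist(),round(d["conf"],2)) for d in env.search_frame(p,l)][:2])
E
```

```text
pics
{'clock': np.float64(0.0), 'joint_positions': array([-1.309,  0.478,  0.022,  1.556, -0.011,  1.109, -0.083]), 'dq': array([-0.001, -0.   , -0.   , -0.   , -0.   , -0.   ,  0.001]), 'tau': array([ 1.0000e-03, -5.8287e+01,  1.5350e+00, -2.7260e+01, -5.4000e-02,
        1.7000e-02,  0.0000e+00]), 'position': array([243.77 , 628.822, 221.695]), 'tool_rot': array([-5.780e-01, -3.088e+00,  3.000e-03]), 'force': array([-0.38 ,  0.127,  0.223]), 'moment': array([-0.018, -0.012,  0.033]), 'grip_width': np.float64(87.55)}
side 50.54136005227297 [375. 670. 632.]
release_bar [([320.0, 184.0, 377.0, 199.0], 0.98)]
tab_face [([271.0, 171.0, 360.0, 257.0], 0.87)]
shuttle [([271.0, 174.0, 359.0, 253.0], 0.7)]
press [([208.0, 80.0, 384.0, 314.0], 0.98)]
insert_cup [([270.0, 180.0, 286.0, 198.0], 0.69)]
screwdriver [([290.0, 161.0, 340.0, 173.0], 0.56)]
tape_roll [([354.0, 158.0, 394.0, 190.0], 0.56)]
top 45.627709018021164 [ 425.   63. 1182.]
release_bar [([338.0, 179.0, 366.0, 227.0], 0.62)]
tab_face [([272.0, 156.0, 365.0, 232.0], 0.57)]
shuttle [([270.0, 151.0, 363.0, 231.0], 0.84)]
press [([217.0, 115.0, 378.0, 256.0], 0.67), ([203.0, 148.0, 224.0, 166.0], 0.6)]
insert_cup [([331.0, 130.0, 351.0, 150.0], 0.79)]
screwdriver [([390.0, 132.0, 409.0, 186.0], 0.8)]
tape_roll [([388.0, 196.0, 427.0, 236.0], 0.66)]
wrist 65.70646984690485 [166. 659. 385.]
release_bar []
tab_face []
shuttle []
press []
insert_cup []
screwdriver []
tape_roll []
```

```bash
python3 - <<'E'
import cv2
for n,r in [("side",(60,330,190,420)),("top",(100,270,200,440))]:
    a=cv2.imread(f"pics/{n}0.png")[r[0]:r[1],r[2]:r[3]]
    k=min(800/a.shape[1],600/a.shape[0]); cv2.imwrite(f"pics/{n}0c.png",cv2.resize(a,None,fx=k,fy=k,interpolation=2)); print(n,k)
E
```

```text
side 2.2222222222222223
top 3.3333333333333335
```

View pics/top0.png

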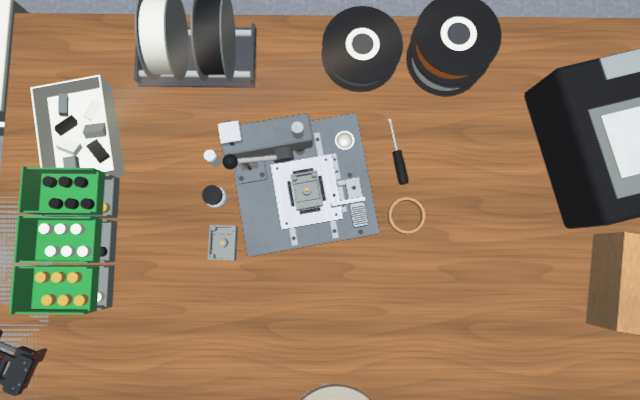

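View pics/side0.png

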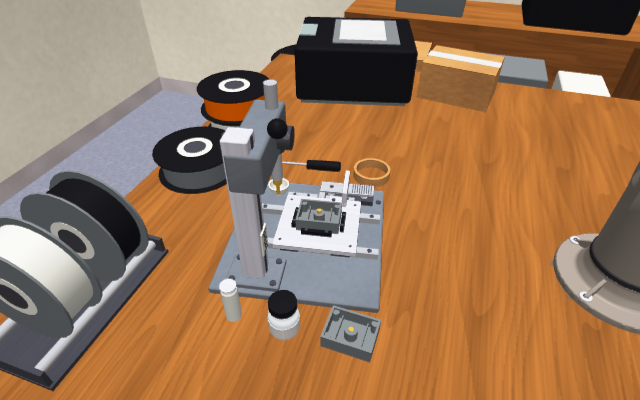

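```bash
sleep 1
```

```text
(no output)
```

View pics/top0c.png

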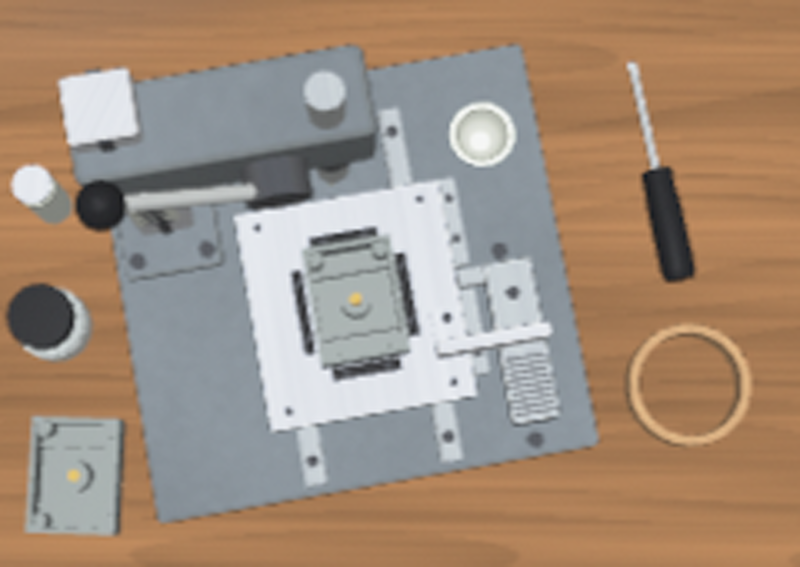

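View pics/side0c.png

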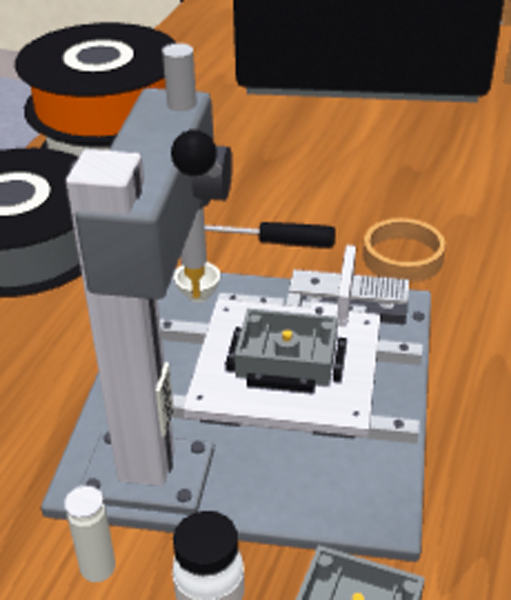

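The top view shows the table around (307,191), the tab around (347,200) and the ribbed bar end around (359,215). The press is yawed a little to the left, and the head and arm do not cover the bar. Next I fit the pose from depth.

```bash
cat > fit.py <<'E'
from h import *
import pickle,sys
def rect(P):
    (c,(w,h),a)=cv2.minAreaRect(P[:,:2].astype(np.float32)); return np.round(c,1),round(w,1),round(h,1),round(a,2)
if __name__=="__main__":
  for n in ["top","side"]:
    p=pickle.load(open(n+"0.pkl","rb")); W=cloud(p); ok=p["z_map"]>0
    box=ok&(W[...,0]>300)&(W[...,0]<760)&(W[...,1]>-120)&(W[...,1]<280)
    h=np.histogram(W[...,2][box],bins=np.arange(-6,110,4)); print(n,list(zip(h[1].astype(int),h[0])))
    def big(m,k=0):
        q,l,s,c=cv2.connectedComponentsWithStats(m.astype(np.uint8)); i=1+np.argsort(-s[1:,4])[k]; return l==i
    m=big(box&(abs(W[...,2]-48)<4)&(W[...,0]>300)); print("table",m.sum(),rect(W[m]),W[m].mean(0))
    m=box&(W[...,2]>64)&(W[...,2]<92)
    q,l,s,c=cv2.connectedComponentsWithStats(m.astype(np.uint8))
    for i in range(1,q):
        if s[i,4]>5: print(s[i],c[i].round(),rect(W[l==i]),W[l==i].mean(0).round(1))
E
python3 fit.py
```

```text
top [(np.int64(-6), np.int64(4392)), (np.int64(-2), np.int64(6869)), (np.int64(2), np.int64(1019)), (np.int64(6), np.int64(183)), (np.int64(10), np.int64(2411)), (np.int64(14), np.int64(4041)), (np.int64(18), np.int64(645)), (np.int64(22), np.int64(310)), (np.int64(26), np.int64(550)), (np.int64(30), np.int64(204)), (np.int64(34), np.int64(56)), (np.int64(38), np.int64(124)), (np.int64(42), np.int64(1158)), (np.int64(46), np.int64(2254)), (np.int64(50), np.int64(751)), (np.int64(54), np.int64(290)), (np.int64(58), np.int64(144)), (np.int64(62), np.int64(43)), (np.int64(66), np.int64(73)), (np.int64(70), np.int64(166)), (np.int64(74), np.int64(152)), (np.int64(78), np.int64(37)), (np.int64(82), np.int64(97)), (np.int64(86), np.int64(41)), (np.int64(90), np.int64(8)), (np.int64(94), np.int64(5)), (np.int64(98), np.int64(8)), (np.int64(102), np.int64(5))]
table 2818 (array([581.3,  49.7]), 160.2, 205.2, 10.75) [578.08737425  64.79727604  47.29838465]
[252 162   4   5  10] [254. 164.] (array([634.8, 199.7]), 4.1, 11.1, 39.11) [634.7 199.5  79.9]
[245 166   6   2   7] [247. 166.] (array([
[... 1192 characters left out ...]
np.int64(90), np.int64(49)), (np.int64(94), np.int64(48)), (np.int64(98), np.int64(50)), (np.int64(102), np.int64(52))]
table 2882 (array([579.4,  50. ]), 159.8, 206.7, 10.59) [572.03526212  80.02142141  47.72667544]
[342 171   8  31 157] [346. 186.] (array([546.7, -19.9]), 10.0, 78.4, 10.58) [544.5 -11.2  81.7]
[296 199  46  30 613] [319. 213.] (array([574.6,  74.8]), 84.2, 69.2, 10.81) [574.4  77.2  71.9]
[314 209  11  10  97] [319. 213.] (array([573.8,  76.4]), 19.9, 22.3, 18.87) [573.3  78.3  71.2]
[239 248  28  19 277] [253. 259.] (array([639.6, 228.6]), 50.5, 24.9, 49.79) [642.5 234.3  78.1]
[279 290  15   5  26] [286. 291.] (array([562. , 277.3]), 4.7, 25.5, 83.47) [561.9 277.9  74.8]
```

```bash
python3 - <<'E'
from h import *
import pickle
a=np.radians(10.65);c,s=np.cos(a),np.sin(a);o=np.array([575.2,76.8])
for n in ["top","side"]:
    p=pickle.load(open(n+"0.pkl","rb")); W=cloud(p); d=W[...,:2]-o
    x=d[...,0]*c+d[...,1]*s; y=-d[...,0]*s+d[...,1]*c; z=W[...,2]; ok=p["z_map"]>0
    for lo in range(100,340,20):
        m=ok&(abs(x)<250)&(y>-200)&(y<220)&(z>lo)&(z<=lo+20)
        if m.sum()>4: print(n,lo,m.sum(),"x",np.percentile(x[m],[1,50,99]).round(),"y",np.percentile(y[m],[1,50,99]).round())
    # bar
    m=ok&(y<-98)&(y>-129)&(x>-103)&(x<-60); print("bar z",np.percentile(z[m],[10,50,90]))
    for l,b in [("release_bar",None)]:
        m=ok&(z>45)&(z<55)&(y<-92)&(y>-140)&(x<-52)&(x>-130); print("bar ext",x[m].min(),y[m].min(),y[m].max(),m.sum())
    m=ok&(z>78)&(z<92)&(y<-40)&(y>-140)&(abs(x+45)<25); print("tab",x[m].min(),x[m].max(),y[m].min(),y[m].max(),z[m].max())
E
```

```text
top 100 27 x [76. 77. 81.] y [111. 125. 143.]
top 120 13 x [76. 77. 78.] y [118. 128. 140.]
top 140 9 x [70. 72. 76.] y [-8.  1.  9.]
top 160 17 x [70. 71. 75.] y [-8. -1.  9.]
top 200 7 x [63. 64. 66.] y [-8. -1.  5.]
top 220 39 x [50. 63. 67.] y [-26.   7.  86.]
top 240 138 x [40. 63. 67.] y [-26.  49. 122.]
top 260 348 x [40. 60. 64.] y [-23.  41. 124.]
top 280 2236 x [ 42.  82. 117.] y [-25.  53. 144.]
top 300 619 x [ 38.  93. 121.] y [ -5. 120. 145.]
top 320 199 x [ 27.  71. 111.] y [-10.   8. 143.]
bar z [45.7871338  48.59477644 51.31880031]
bar ext -103.72672364312024 -130.26468437122386 -96.27601783319268 300
tab -49.02940353970821 -38.73987851777226 -130.98114205262715 -51.46743232858265 91.71380302924037
side 100 254 x [ 75.  91. 118.] y [ -0. 144. 146.]
side 120 321 x [ 75.  86. 118.] y [  0. 143. 146.]
side 140 340 x [ 69.  86. 118.] y [  1. 143. 146.]
side 160 374 x [ 69.  85. 117.] y [ -2. 143. 146.]
side 180 347 x [ 68.  88. 118.] y [  0. 143. 146.]
side 200 318 x [ 64.  92. 118.] y [  2. 144. 146.]
side 220 356 x [ 61.  87. 118.] y [ 39. 145. 149.]
side 240 670 x [ 39.  69. 117.] y [ 25. 146. 149.]
side 260 782 x [ 39.  66. 117.] y [-18. 145. 149.]
side 280 1833 x [ 40.  80. 115.] y [-20.  80. 148.]
side 300 915 x [ 69.  92. 118.] y [  2. 132. 146.]
side 320 356 x [25. 70. 89.] y [-10.   9. 144.]
bar z [24.58804154 47.58193669 50.78915284]
bar ext -105.79649460693409 -131.8798639163754 -95.07480201264353 271
tab -50.929419095459025 -40.92025209832142 -128.9966581674294 -50.85974187045339 87.8776057232409
```

Call:
{"method": "play_rows", "body": {"fingers": [-1,-1,-1,-1,-1,-1,-1,-1,-1,-1], "travel": [[-0.88,-0.98,0],[-0.88,-0.98,0],[-0.88,-0.98,0],[-0.88,-0.98,0],[-0.88,-0.98,0],[-0.88,-0.98,0],[-0.88,-0.98,0],[-0.88,-0.98,0],[-0.88,-0.98,0],[-0.88,-0.98,0]], "twist": [0,0,0,0,0,0,0,0,0,0]}}

```text
clock: 2.45
position: [360.9, 320.5, 222.9]
tool_rot: [0.578, 3.088, 0.001]
force: [0.6, -0.0, -0.8]
grip_width: 0.3
```

```bash
cat > st.py <<'E'
from h import *
from scipy.spatial.transform import Rotation as R
s=env.sense(); M=R.from_rotvec(np.array(s["tool_rot"]).ravel()).as_matrix()
a=np.radians(10.65);c,sn=np.cos(a),np.sin(a);d=np.array(s["position"])[:2]-[575.2,76.8]
print("t",s["clock"],"j",np.round(s["joint_positions"],2),"pos",np.round(s["position"],1),"head",np.degrees(np.arctan2(M[1,0],M[0,0])).round(2),"tz",M[:,2].round(3),"F",np.round(s["force"],1),"w",s["grip_width"])
print("press xy",(d[0]*c+d[1]*sn).round(1),(-d[0]*sn+d[1]*c).round(1))
E
python3 st.py
```

```text
t 2.45 j [-0.96  0.16  0.12  2.01 -0.02  0.98  0.37] pos [360.9 320.5 222.9] head 158.81 tz [ 0.  0. -1.] F [ 0.6 -0.  -0.8] w 0.2652198463046614
press xy -165.5 279.0
```

Call:
{"method": "play_rows", "body": {"fingers": [-1,-1,-1,-1,-1,-1,-1,-1,-1,-1,-1,-1], "travel": [[-0.88,-0.98,0],[-0.88,-0.98,0],[-0.88,-0.98,0],[-0.88,-0.98,0],[-0.88,-0.98,0],[-0.88,-0.98,0],[-0.88,-0.98,0],[-0.88,-0.98,0],[-0.88,-0.98,0],[-0.88,-0.98,0],[-0.88,-0.98,0],[-0.88,-0.98,0]], "twist": [0,0,0,0,0,0,0,0,0,0,0,0]}}

```text
clock: 3.95
position: [500.9, -49.1, 222.9]
tool_rot: [0.577, 3.088, 0.001]
force: [1.3, 0.6, 1.1]
grip_width: 0.3
```

```bash
python3 st.py
```

```text
t 3.95 j [-0.42  0.2   0.45  1.98 -0.1   0.98  1.28] pos [500.9 -49.1 222.9] head 158.82 tz [ 0.001  0.    -1.   ] F [1.3 0.6 1.1] w 0.29978470625291465
press xy -96.3 -109.9
```

Call:
{"method": "play_rows", "body": {"fingers": [-1,-1,-1,-1,-1,-1,-1,-1,-1,-1,-1,-1,-1,-1,-1,-1,-1,-1,-1,-1], "travel": [[0,0,0],[0,0,0],[0,0,0],[0,0,0],[0,0,0],[0,0,0],[0,0,0],[0,0,0],[0,0,0],[0,0,0],[0,0,0],[0,0,0],[0,0,0],[0,0,0],[0,0,0],[0,0,0],[0,0,0],[0,0,0],[0,0,0],[0,0,0]], "twist": [1,1,1,1,1,1,1,1,1,1,1,1,1,1,1,1,1,1,1,1]}}

```text
clock: 6.45
position: [500.5, -47.9, 222.8]
tool_rot: [-2.937, 1.113, -0.0]
force: [-0.4, 0.0, 1.0]
grip_width: 0.5
```

```bash
python3 st.py
```

```text
t 6.45 j [-0.94  0.34  1.13  2.01 -0.36  1.02 -1.92] pos [500.5 -47.9 222.8] head -41.5 tz [ 0.     0.001 -1.   ] F [-0.4  0.   1. ] w 0.4589364527143283
press xy -96.4 -108.8
```

Call:
{"method": "play_rows", "body": {"fingers": [-1,-1,-1], "travel": [[0,0,0],[0,0,0],[0,0,0]], "twist": [1,1,1]}}

```text
clock: 6.82
position: [500.6, -47.9, 222.8]
tool_rot: [-2.549, 1.835, -0.0]
force: [-0.4, 0.8, -0.4]
grip_width: 0.2
```

```bash
python3 st.py; python3 - <<'E'
from h import *
p=env.camera("top"); cv2.imwrite("pics/top1.png",p["color"])
p=env.camera("wrist"); cv2.imwrite("pics/wrist1.png",p["color"])
E
```

```text
t 6.825 j [-1.01  0.43  1.28  2.01 -0.47  1.05 -2.33] pos [500.6 -47.9 222.8] head -71.49 tz [ 0.     0.001 -1.   ] F [-0.4  0.8 -0.4] w 0.18312903203466221
press xy -96.4 -108.7
```

View pics/top1.png

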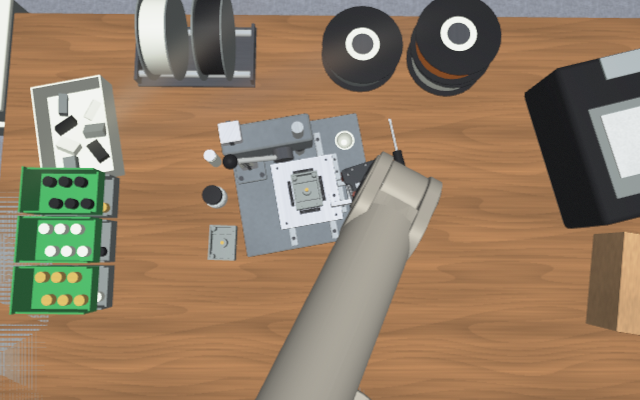

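View pics/wrist1.png

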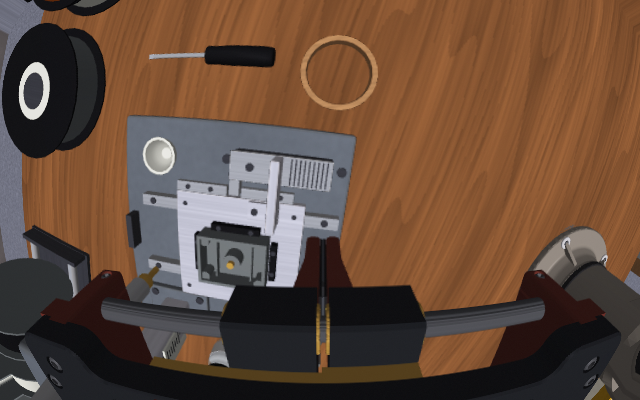

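Call:
{"method": "play_rows", "body": {"fingers": [-1,-1,-1,-1,-1,-1,-1,-1], "travel": [[0,0,0],[0.24,-0.91,0],[0,0,1],[0,0,1],[0,0,1],[0,0,1],[0,0,1],[0,0,0]], "twist": [0.5,0,0,0,0,0,0,0]}}

```text
clock: 7.92
position: [522.9, -48.3, 96.6]
tool_rot: [2.474, -1.934, -0.004]
force: [-0.0, -0.1, 0.3]
grip_width: 0.4
```

```bash
python3 st.py; python3 - <<'E'
from h import *
p=env.camera("side"); cv2.imwrite("pics/side2.png",cv2.resize(p["color"][130:230,250:430],None,fx=4.4,fy=4.4,interpolation=2))
p=env.camera("wrist"); cv2.imwrite("pics/wrist2.png",p["color"])
E
```

```text
t 7.925 j [-0.77  0.62  1.02  2.07 -0.72  0.86 -2.23] pos [522.9 -48.3  96.6] head -76.02 tz [-0.003  0.    -1.   ] F [-0.  -0.1  0.3] w 0.3590951718535292
press xy -74.5 -113.2
```

View pics/side2.png

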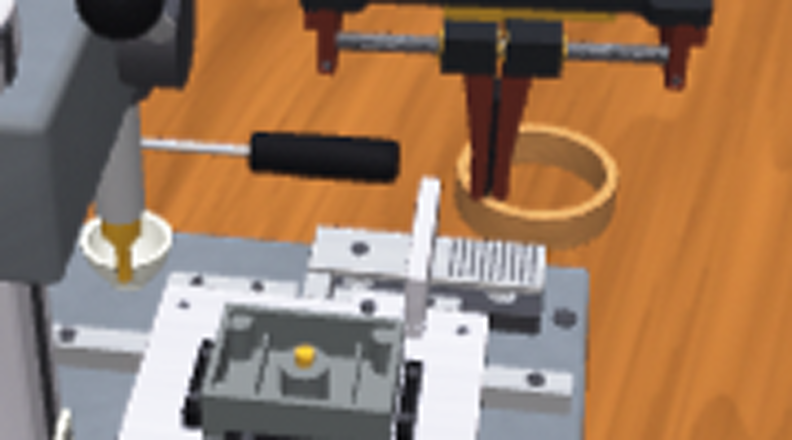

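View pics/wrist2.png

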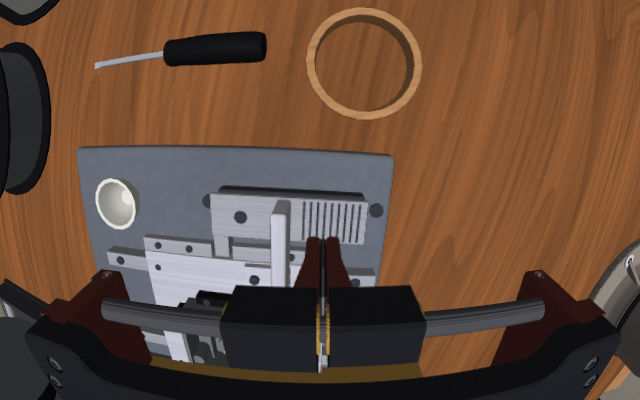

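The fingertips hang over the ribbed end of the bar, clear behind the tab. The side crop shows the tips at about (490,195) and the tab at about (425,230). I go down in two steps.

Call:
{"method": "play_rows", "body": {"fingers": [-1,-1,-1], "travel": [[0,0,1],[0,0,0.7],[0,0,0]], "twist": [0,0,0]}}

```text
clock: 8.4
position: [523.5, -48.4, 54.8]
tool_rot: [2.472, -1.937, -0.002]
force: [-0.9, 0.3, -0.3]
grip_width: 0.2
```

Call:
{"method": "play_rows", "body": {"fingers": [-1,-1,-1,-1], "travel": [[0,0,0.2],[0,0,0.2],[0,0,0.1],[0,0,0]], "twist": [0,0,0,0]}}

```text
clock: 8.9
position: [524.6, -48.7, 43.0]
tool_rot: [-2.472, 1.938, -0.002]
force: [1.1, 0.3, 4.6]
grip_width: 0.4
```

```bash
python3 st.py; python3 - <<'E'
from h import *
p=env.camera("side"); cv2.imwrite("pics/side3.png",cv2.resize(p["color"][130:230,250:430],None,fx=4.4,fy=4.4,interpolation=2))
p=env.camera("wrist"); cv2.imwrite("pics/wrist3.png",p["color"])
E
```

```text
t 8.9 j [-0.7   0.69  0.91  2.09 -0.82  0.76 -2.16] pos [524.6 -48.7  43. ] head -76.19 tz [ 0.001 -0.    -1.   ] F [1.1 0.3 4.6] w 0.3602564575793936
press xy -72.9 -114.0
```

View pics/side3.png

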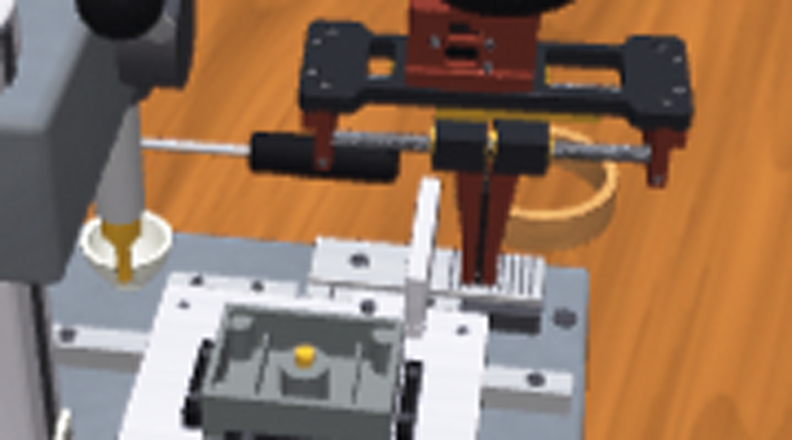

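View pics/wrist3.png

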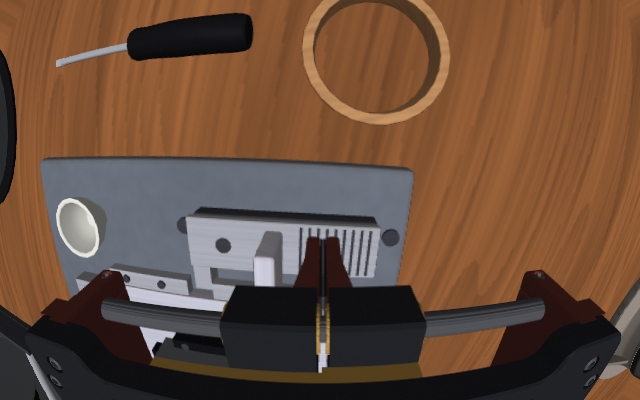

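Call:
{"method": "play_rows", "body": {"fingers": [-1,-1,-1], "travel": [[0,0,0.12],[0,0,0],[0,0,0]], "twist": [0,0,0]}}

```text
clock: 9.38
position: [524.6, -48.7, 40.1]
tool_rot: [-2.472, 1.938, -0.002]
force: [1.6, -0.6, 6.5]
grip_width: 0.6
```

```bash
for i in 1 2 3; do python3 st.py; python3 -c "
from h import *
p=env.camera('side')
import pickle; pickle.dump(p,open('side4.pkl','wb'))
W=cloud(p);q=pickle.load(open('side0.pkl','rb'));V=cloud(q)
a=np.radians(10.65);c,s=np.cos(a),np.sin(a)
for C in (V,W):
    d=C[...,:2]-[575.2,76.8];x=d[...,0]*c+d[...,1]*s;y=-d[...,0]*s+d[...,1]*c
    m=(x>-30)&(x<5)&(y<-100)&(y>-127)&(C[...,2]>25)&(C[...,2]<60); n=(x>-103)&(x<-90)&(y<-100)&(y>-127)&(C[...,2]>25)&(C[...,2]<60)
    print(np.median(C[...,2][m]),np.median(C[...,2][n]),m.sum(),n.sum())
"; done
```

```text
t 9.375 j [-0.69  0.7   0.91  2.09 -0.82  0.76 -2.16] pos [524.6 -48.7  40.1] head -76.19 tz [ 0.001 -0.    -1.   ] F [ 1.6 -0.6  6.5] w 0.5885059674101383
press xy -72.9 -114.0
49.23907572812405 48.698187419715346 161 76
39.567529736589506 39.07703038106907 120 56
t 9.425 j [-0.69  0.7   0.91  2.09 -0.82  0.76 -2.16] pos [524.6 -48.7  40.1] head -76.2 tz [ 0.001 -0.    -1.   ] F [ 1.4 -1.1  5.3] w 0.40056845634452515
press xy -72.9 -114.0
49.23907572812405 48.698187419715346 161 76
39.31554476937834 38.882066304381496 119 58
t 9.475 j [-0.69  0.7   0.91  2.09 -0.82  0.76 -2.16] pos [524.6 -48.7  40.1] head -76.2 tz [ 0.001 -0.    -1.   ] F [ 0.8 -0.1  6.2] w 1.1786419898313873
press xy -72.9 -114.0
49.23907572812405 48.698187419715346 161 76
39.25338114334957 39.34931029267127 124 54
```

Call:
{"method": "play_rows", "body": {"fingers": [-1,-1,-1,-1,-1,-1], "travel": [[0.015,-0.28,0],[0.015,-0.28,0],[0.015,-0.28,0],[0.015,-0.28,0],[0.015,-0.28,0],[0,0,0]], "twist": [0,0,0,0,0,0]}}

```text
clock: 10.28
position: [556.6, -42.2, 39.3]
tool_rot: [2.471, -1.938, -0.005]
force: [-3.9, -0.8, 5.4]
grip_width: 0.2
```

```bash
cat > meas.py <<'E'
from h import *
import sys
a=np.radians(10.65);c,s=np.cos(a),np.sin(a)
p=env.camera('side');cv2.imwrite("pics/"+sys.argv[1]+".png",cv2.resize(p["color"][100:280,220:430],None,fx=3.3,fy=3.3,interpolation=2))
W=cloud(p);d=W[...,:2]-[575.2,76.8];x=d[...,0]*c+d[...,1]*s;y=-d[...,0]*s+d[...,1]*c;z=W[...,2]
m=(z>78)&(z<92)&(y<-52)&(y>-85)&(x>-70)&(x<60);print("tab rear x",np.percentile(x[m],[3,50,97]).round(1),m.sum())
t=(abs(z-48)<3)&(abs(y+30)<60)&(x<60);print("table rear",np.percentile(x[t],1).round(1),"shuttle~",(np.percentile(x[t],1)+80).round(1))
n=(x>-103)&(x<-90)&(y<-100)&(y>-127)&(z>25)&(z<60);print("bar z",np.median(z[n]),n.sum())
E
python3 st.py; python3 meas.py side5
```

```text
t 10.275 j [-0.68  0.74  0.9   2.01 -0.82  0.8  -2.19] pos [556.6 -42.2  39.3] head -76.21 tz [-0.003  0.    -1.   ] F [-3.9 -0.8  5.4] w 0.17292439324989128
press xy -40.2 -113.5
tab rear x [-27.4 -22.9 -18.2] 55
table rear -437.0 shuttle~ -357.0
bar z 38.372527194431676 49
```

View pics/side5.png

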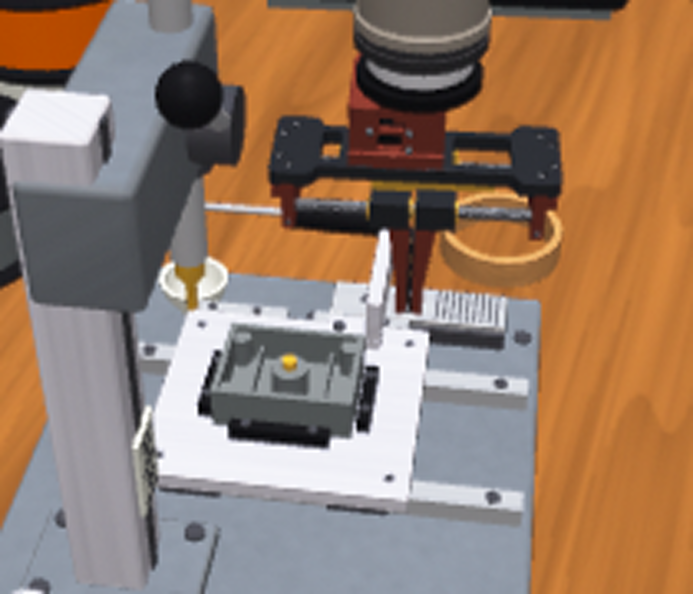

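Call:
{"method": "play_rows", "body": {"fingers": [-1,-1,-1,-1,-1,-1,-1,-1], "travel": [[0.015,-0.28,-0.006],[0.015,-0.28,-0.006],[0.015,-0.28,-0.006],[0.015,-0.28,-0.006],[0.015,-0.28,-0.006],[0.015,-0.28,-0.006],[0.015,-0.28,-0.006],[0,0,0]], "twist": [0,0,0,0,0,0,0,0]}}

```text
clock: 11.32
position: [604.4, -33.1, 40.0]
tool_rot: [2.47, -1.937, -0.006]
force: [-4.2, -0.9, 5.6]
grip_width: 0.5
```

```bash
sed -i 's/(x<60);print("table/(x<60)\&(x>-100)\&(y>-60)\&(y<70);print("table/' meas.py; python3 st.py; python3 meas.py side6
```

```text
t 11.325 j [-0.66  0.8   0.89  1.9  -0.82  0.87 -2.24] pos [604.4 -33.1  40. ] head -76.22 tz [-0.004  0.    -1.   ] F [-4.2 -0.9  5.6] w 0.5010639805797269
press xy 8.4 -113.4
tab rear x [20.7 24.7 29.8] 60
table rear -8.8 shuttle~ 71.2
bar z 39.01064131344765 57
```

View pics/side6.png

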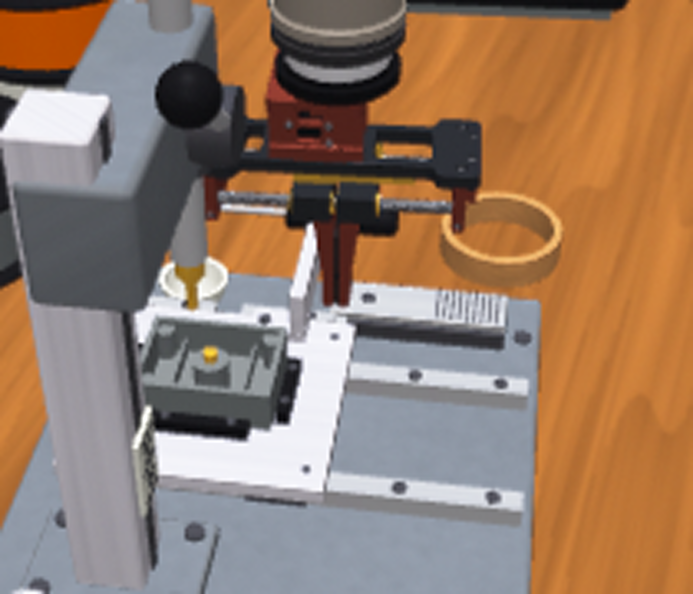

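Call:
{"method": "play_rows", "body": {"fingers": [-1,-1,-1,-1,-1], "travel": [[0.004,-0.08,0],[0.004,-0.08,0],[0.004,-0.08,0],[0.002,-0.04,0],[0,0,0]], "twist": [0,0,0,0,0]}}

```text
clock: 12.0
position: [610.5, -32.0, 40.1]
tool_rot: [2.469, -1.937, -0.007]
force: [-6.2, -0.7, 6.2]
grip_width: 0.5
```

```bash
python3 st.py; python3 meas.py side7
```

```text
t 12.0 j [-0.66  0.8   0.89  1.88 -0.82  0.88 -2.25] pos [610.5 -32.   40.1] head -76.24 tz [-0.006  0.    -1.   ] F [-6.2 -0.7  6.2] w 0.4771589663017312
press xy 14.6 -113.4
tab rear x [26.8 31.  36.3] 60
table rear -3.0 shuttle~ 77.0
bar z 39.17572777787066 60
```

Call:
{"method": "play_rows", "body": {"fingers": [-1,-1,-1,-1], "travel": [[0.002,-0.06,0],[0.002,-0.06,0],[0.002,-0.04,0],[0,0,0]], "twist": [0,0,0,0]}}

```text
clock: 12.55
position: [612.8, -31.6, 40.0]
tool_rot: [2.467, -1.938, -0.011]
force: [-11.7, -0.2, 10.0]
grip_width: 0.4
```

```bash
python3 st.py; python3 meas.py side8
```

```text
t 12.55 j [-0.66  0.81  0.89  1.87 -0.82  0.88 -2.25] pos [612.8 -31.6  40. ] head -76.29 tz [-0.008  0.001 -1.   ] F [-11.7  -0.2  10. ] w 0.39170441979709025
press xy 16.9 -113.4
tab rear x [29.  33.2 38.3] 60
table rear -0.5 shuttle~ 79.5
bar z 39.27593401804772 60
```

Call:
{"method": "play_rows", "body": {"fingers": [-1,-1,-1], "travel": [[0.002,-0.06,0],[0.002,-0.04,0],[0,0,0]], "twist": [0,0,0]}}

```text
clock: 12.98
position: [612.8, -31.5, 39.9]
tool_rot: [2.465, -1.937, -0.017]
force: [-19.2, 0.5, 16.0]
grip_width: 0.4
```

```bash
python3 st.py; python3 meas.py side9
```

```text
t 12.975 j [-0.65  0.81  0.89  1.87 -0.82  0.89 -2.25] pos [612.8 -31.5  39.9] head -76.34 tz [-0.013  0.002 -1.   ] F [-19.2   0.5  16. ] w 0.4129880273220179
press xy 17.0 -113.4
tab rear x [28.9 33.3 38.2] 62
table rear -0.5 shuttle~ 79.5
bar z 39.29908976599886 55
```

View pics/side9.png

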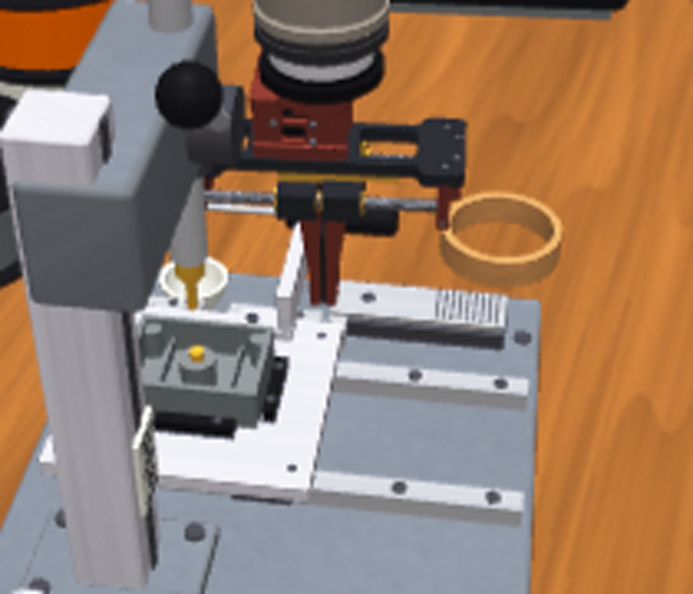

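Call:
{"method": "play_rows", "body": {"fingers": [-1,-1,-1,-1,-1,-1,-1,-1,-1,-1,-1,-1], "travel": [[-0.006,0.12,0],[-0.006,0.12,0],[0,0,-0.15],[0,0,-0.2],[0,0,-0.3],[0,0,-0.6],[0,0,-1],[0,0,-1],[0,0,-1],[0,0,-1],[0,0,-0.6],[0,0,0]], "twist": [0,0,0,0,0,0,0,0,0,0,0,0]}}

```text
clock: 14.52
position: [614.6, -31.3, 188.0]
tool_rot: [-2.471, 1.937, -0.002]
force: [0.2, 0.6, -0.9]
grip_width: 0.8
```

```bash
python3 st.py; python3 meas.py side10
```

```text
t 14.525 j [-0.77  0.65  1.08  1.79 -0.64  1.1  -2.38] pos [614.6 -31.3 188. ] head -76.18 tz [ 0.002  0.    -1.   ] F [ 0.2  0.6 -0.9] w 0.7714886852292541
press xy 18.7 -113.5
tab rear x [29.  33.2 38.1] 59
table rear -0.5 shuttle~ 79.5
bar z 48.41452678567197 78
```

View pics/side10.png

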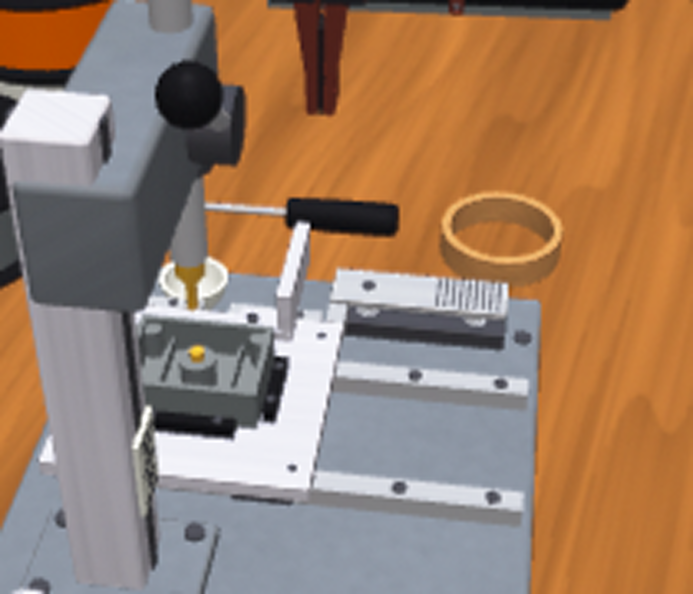

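The bar is back up, the table is at the stop, and the hand is clear.

```bash
python3 -c "
from h import *
print(env.finish_job())"; python3 st.py
```

```text
the job is handed in; nothing more can be done
None
the job is handed in; nothing more can be done
```

I pressed the release bar about 10 mm down with the shut fingertips. Keeping it down, I pushed the table by its tab to the hard end stop, then backed off and lifted the hand straight up. The job was handed in after about 14.5 s on the robot's clock; no verdict was reported.

- **Table position:** my last side-camera measurement puts the table's travel at about 79.5 mm. It did not move under an extra push that took the wrist force to about 19 N, and it stayed put when the hand left.
- **Release bar:** it sprang back up, measuring 48.4 mm against 48.7 mm before the press, so the catch should be locked behind the strip. The nose itself isn't visible in the pictures.
- **Other things:** the housing was still in its nest under the ram. In that last side view the screwdriver, cup and tape roll looked untouched. The finished housing, jar and glue stick lay outside it, and I did not check them again, but the hand never came near them.
- **Forces:** the wrist readings I took never passed about 25 N, and the tool touched nothing at the end.

None of the checks I made failed. The one small disagreement is the 0.5 mm difference from the nominal 80 mm end stop, which is within the cameras' 2 mm calibration.

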